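# Check the hinges of cast keepsake cases and pull out the stiff one

### The arm

A 6-joint arm with a two-finger parallel gripper is mounted at the origin on the work surface. World frame = base frame: x ahead of the robot, y to its left, z up, the work surface at z = 0. Lengths are in m, angles in rad, forces in N, time in s.
With the tool pointing down it reaches from about 0.3 to 0.825 m from the base axis. Payload 5.4 kg.
Tool frame: the origin (TCP) lies at the centre of the arm's flange, where the gripper is bolted on; the fingertips stand 190 mm ahead of it and the grasp point (between the pads) lies 171 mm ahead of it; z points along the fingers, y is the line along which they close (so a half turn about z gives the same grasp; the last joint's range is limited). The gripper opens to 92 mm and grips with 3 to 60 N. Pads are 20 mm wide; open, the fingers measure 128 mm over their backs; the gripper's body (75 mm by 189 mm) begins 69 mm behind the grasp point.
Start: joints at [1.084, 0.158, 1.597, -0, 1.386, -0.21], TCP at [0.157, 0.553, 0.405] pointing down, gripper open.
Joint ranges: [-2.91, 2.91], [-0.94, 2.29], [0.18, 2.7], [-1.29, 4.43], [0.17, 2.64], [-3, 3]. Speed limits (rad/s): [2.57, 2.57, 3.14, 3.14, 3.14, 3.14].

### API

Orientations are given as a unit quaternion [x, y, z, w].
In Python, from station import arm gives the robot as it stands.
- The arm moves only by the tool jog_arm, never from a script. Its argument "deltas" is a list of rows, each an object with "linear": the shift along the tool's x, y, z in m, a list of three; "roll": the turn about the tool's z in rad; "gripper": the opening in per cent of the stroke, from 0 (shut) to 100 (fully open). A call has 1 to 20 rows; each row is the pose to reach, as a shift and turn from the pose commanded when the call began, along the tool's axes at that moment; what a row does not reach only later rows make up. A row lasts 1/12 s, in which the tool goes at most 41.7 mm and 7.16 degrees, less where a joint would pass 70% of its speed; a pose out of reach is approached as far as the arm can. A call with a gripper value outside its range is refused whole. The fingers move at their own pace and stop on an object; "squeeze" is the grip in N (left out, the last holds). Time passes only in rows, so rows that repeat a pose let the fingers close. It gives the time, the measured TCP pose, the force, the opening and the grip force at its end, in the units of the state.
- arm.state(): the state, without advancing time (a new reading comes with each control period).
- arm.get_image(name): name is "side" or "top" or "wrist"; returns a dict with "color" (480x640x3 uint8, red, green, blue), "depth" (480x640 float32, m along the optical axis (not along the pixel's ray), 0 where there is no reading), "intrinsics" (3x3 intrinsics, pixels), "k1" (the pictures are not rectified: a ray, as slopes to the right and down, at radius r is drawn at 1 + k1 r^2 times it, then the intrinsics apply), "extrinsics" (4x4, takes a point from camera to world coordinates). Camera axes: x right, y up, looking along -z (the intrinsics and any distortion apply to the point x, -y, -z); pixel columns grow to the right and rows downward; lengths in m; the calibration is good to about 2 mm. A picture is of the moment at which its call begins.
- arm.sign_off(): hands the job in; it is judged then, once.
The state is a dict: "t": time; "joints": joint angles; "qvel": joint speeds; "joint_torque": joint torques, N m; "tool_pos": TCP position; "orientation": TCP orientation; "ft_force": force on the tool from outside, world axes, zero at the start; "moment": the same for the moment, N m; "gripper_width": finger opening in m; "gripper_force": force on a finger pad.
Only numpy, scipy, OpenCV 4.12 (cv2) and the standard library are available. Lean on these libraries where they do the work, as an engineer would, in place of code of your own. Each camera call takes 0.05 s, during which the arm holds its last target. There are 200 camera calls.

### The job

Check the hinges of the three little cases in the rack, one after the other from your left to your right: raise each lid by about 40 degrees with the case in its seat. A good lid then drops shut by itself when let go, a stiff one stays up; shut the lid of any stiff case, lift that case straight up out of its slot and set it down gently, upright and flat in the steel tray. Leave the good cases shut in their seats, and do not shift the cup, bottles or box.

Things in the scene. Friction and masses are not known exactly. Their poses are not given: they have to be found in the camera images.
- case_a: blue cast-resin box 90 long (x), 58 wide (y), 42 high, 0.36 kg, flat white lid on top; one of three alike. Gaps of 42 beside it. On its back (+x) an upright T-key, 28 high from the underside: stem 12 wide, 10 long; head 28 wide, 8 thick. It sits in a rack T-slot with 2 play: comes out only straight up, by over 30. Origin: centre of underside, 8 above the table when seated; x to the hinge, z up
- lid_a (a joint): lid angle of case_a, rad: 0 shut, grows as the tab side rises, stop 1.8. Hinge axis along the case's y at x = +45, z = +42 in its frame. A good lid moves freely and falls shut when let go below about 80 degrees; a stiff one (friction about 0.08 N m, 1 N at the tab) stays where it is left and must be led or pushed shut. Any case may be the stiff one
- tab_a (a point): point on the lid's thumb tab of case_a. Lid: white plate 90 x 58 x 10 (closed case 52 high); tab 26 wide (y), 10 thick, sticks 40 out from the middle of the lid's near (-x) edge, nothing under it. This point: 28 out, mid-thickness, 118 from the hinge axis, 47 above the case's underside when shut; moves with the lid. Pinch it across its width; open fingers wholly in front of the lid edge let it fall
- case_b: blue cast-resin box 90 long (x), 58 wide (y), 42 high, 0.36 kg, flat white lid on top; one of three alike. Gaps of 42 beside it. On its back (+x) an upright T-key, 28 high from the underside: stem 12 wide, 10 long; head 28 wide, 8 thick. It sits in a rack T-slot with 2 play: comes out only straight up, by over 30. Origin: centre of underside, 8 above the table when seated; x to the hinge, z up
- lid_b (a joint): lid angle of case_b, rad: 0 shut, grows as the tab side rises, stop 1.8. Hinge axis along the case's y at x = +45, z = +42 in its frame. A good lid moves freely and falls shut when let go below about 80 degrees; a stiff one (friction about 0.08 N m, 1 N at the tab) stays where it is left and must be led or pushed shut. Any case may be the stiff one
- tab_b (a point): point on the lid's thumb tab of case_b. Lid: white plate 90 x 58 x 10 (closed case 52 high); tab 26 wide (y), 10 thick, sticks 40 out from the middle of the lid's near (-x) edge, nothing under it. This point: 28 out, mid-thickness, 118 from the hinge axis, 47 above the case's underside when shut; moves with the lid. Pinch it across its width; open fingers wholly in front of the lid edge let it fall
- case_c: blue cast-resin box 90 long (x), 58 wide (y), 42 high, 0.36 kg, flat white lid on top; one of three alike. Gaps of 42 beside it. On its back (+x) an upright T-key, 28 high from the underside: stem 12 wide, 10 long; head 28 wide, 8 thick. It sits in a rack T-slot with 2 play: comes out only straight up, by over 30. Origin: centre of underside, 8 above the table when seated; x to the hinge, z up
- lid_c (a joint): lid angle of case_c, rad: 0 shut, grows as the tab side rises, stop 1.8. Hinge axis along the case's y at x = +45, z = +42 in its frame. A good lid moves freely and falls shut when let go below about 80 degrees; a stiff one (friction about 0.08 N m, 1 N at the tab) stays where it is left and must be led or pushed shut. Any case may be the stiff one
- tab_c (a point): point on the lid's thumb tab of case_c. Lid: white plate 90 x 58 x 10 (closed case 52 high); tab 26 wide (y), 10 thick, sticks 40 out from the middle of the lid's near (-x) edge, nothing under it. This point: 28 out, mid-thickness, 118 from the hinge axis, 47 above the case's underside when shut; moves with the lid. Pinch it across its width; open fingers wholly in front of the lid edge let it fall
- rack: fixed pale wooden finishing rack: base board 130 (x) by 310 (y) by 8 thick, from x = -55 to +75, with a back rail (x = 47 to 75) whose top is 38 above the table and which has three T-slots open at the top. Origin on the table surface under the middle seat; x points to the rail, away from the robot; y to the left
- seat_left (a point): left (+y) seat of the rack, at y = +100 in its frame, on top of the base board (8 above the table): where the underside's centre of a seated case lies; left and right are the robot's own
- seat_mid (a point): middle seat of the rack, at y = 0 in its frame, on top of the base board (8 above the table): where the underside's centre of a seated case lies; left and right are the robot's own
- seat_right (a point): right (-y) seat of the rack, at y = -100 in its frame, on top of the base board (8 above the table): where the underside's centre of a seated case lies; left and right are the robot's own
- tray: fixed shallow square steel reject tray, empty: 170 x 170 outside, 160 x 160 inside, rim 20 high, floor 5 thick. Origin: centre of its underside, on the table
- cup: clear open plastic mixing cup, 72 across at the rim, 88 high, loose, 0.06 kg, stands near the front of the rack; leave alone. Origin: underside centre
- dropper: small capped glass dropper bottle, 32 across, 85 high, loose, stands between rack and tray; leave alone. Origin: underside centre
- resin_bottle: white capped resin bottle, 66 across, 190 high, loose, stands behind the rack; leave alone. Origin: underside centre
- clear_box: low clear box with white lid, 91 square, 46 high, loose, stands behind the tray; leave alone. Origin: underside centre

How it is judged:
By the outcome, as a careful person would: the job done as asked, in the order asked, and still so for the second after the job is handed in, with the robot touching nothing.
It also fails if it takes over 72 s, if anything falls off the work surface, if the arm or the gripper's body presses on something with over 40 N, if the wrist force passes 120 N, or if a joint passes its speed limit or range.

## Working session

There is one attempt and no reset: what is moved stays moved. The work goes in short steps, Python scripts to look and compute and a tool call to move; the robot and the scene stay as the last step left them, time stands still between calls to the robot, and variables do not carry over. Pictures are saved under pics/ and viewed, at most 10 in all, crops included, and the job is handed in when it is done.

Besides the shell and the picture viewer there is one more tool, called after "Call:" as name([rows], argument=value, ...), one row to a line, values as JSON. jog_arm: Moves the arm, as the interface text tells. Its arguments: {"type":"object","properties":{"deltas":{"type":"array"},"squeeze":{"type":"number"}},"required":["deltas"]}

```bash
mkdir -p pics; cat > h.py <<'E'
import numpy as np, cv2
from station import arm
def pts(im):
    """world point per pixel from depth"""
    K=im['intrinsics'];d=im['depth'];h,w=d.shape
    v,u=np.mgrid[:h,:w]
    x,y=ray(im,u,v)
    P=np.stack([x*d,-y*d,-d,np.ones_like(d)],-1)@np.array(im['extrinsics']).T
    return P[...,:3]
def ray(im,u,v):
    K=np.array(im['intrinsics'])
    a=(u-K[0,2])/K[0,0];b=(v-K[1,2])/K[1,1];x,y=a,b
    for _ in range(8):
        s=1+im['k1']*(x*x+y*y);x,y=a/s,b/s
    return x,y
def onplane(im,u,v,z):
    u=np.asarray(u,float);v=np.asarray(v,float)
    x,y=ray(im,u,v);E=np.array(im['extrinsics'])
    D=np.stack([x,-y,-np.ones_like(x)],-1)@E[:3,:3].T;o=E[:3,3]
    return o+D*((z-o[2])/D[...,2])[...,None]
E
python3 - <<'E'
from h import *
s=arm.state();print({k:np.round(s[k],3).tolist() for k in s})
for n in('top','side'):
    im=arm.get_image(n);cv2.imwrite(f'pics/{n}0.png',im['color'][...,::-1]);print(n,im['k1'],np.round(im['extrinsics'],3).tolist())
    np.savez(f'{n}0.npz',**im)
E
```

```text
{'t': 0.0, 'joints': [1.084, 0.159, 1.598, -0.0, 1.386, -0.21], 'qvel': [0.0, 0.0, 0.0, -0.001, -0.0, -0.001], 'joint_torque': [0.0, -38.557, -32.211, 0.07, 0.038, -0.0], 'tool_pos': [0.157, 0.553, 0.404], 'orientation': [0.138, 0.99, -0.001, -0.0], 'ft_force': [0.699, -0.367, -0.969], 'moment': [-0.021, -0.03, -0.01], 'gripper_force': 0.0, 'gripper_width': 0.092}
top -0.08999961852620421 [[-0.006, 0.983, -0.184, 0.404], [-1.0, -0.01, -0.018, -0.024], [-0.019, 0.184, 0.983, 0.85], [0.0, 0.0, 0.0, 1.0]]
side -0.10216693789751088 [[-0.863, 0.365, -0.35, 0.242], [-0.505, -0.596, 0.624, 0.591], [0.019, 0.715, 0.698, 0.716], [0.0, 0.0, 0.0, 1.0]]
```

View pics/top0.png

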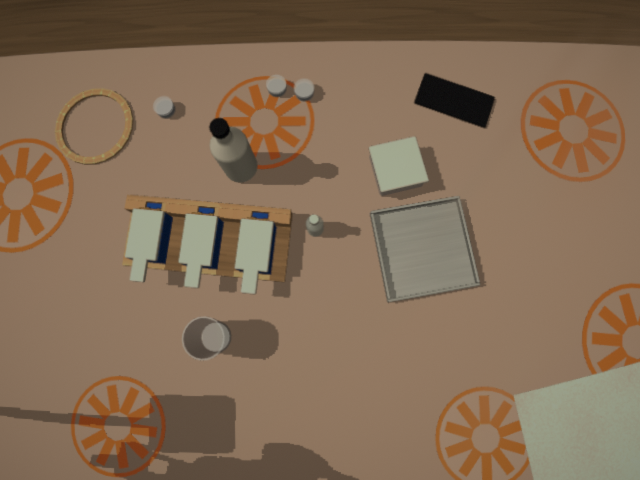

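View pics/side0.png

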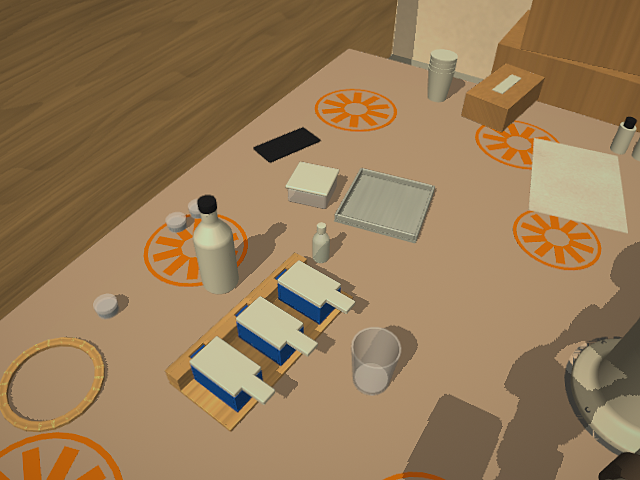

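The top view shows the rack (125–290, 197–280) with lids at about (147,240), (200,245) and (255,252), tabs towards the robot. The cup is at (207,338), the dropper at (315,225) and the tray at (425,248).

```bash
python3 - <<'E'
from h import *
for n in('top','side'):
    im=dict(np.load(n+'0.npz'));P=pts(im);c=im['color'].astype(int)
    hsv=cv2.cvtColor(im['color'],cv2.COLOR_RGB2HSV)
    reg=(P[...,2]>.05)&(P[...,2]<.07)&(c.min(-1)>110)&(np.abs(c[...,0]-c[...,1])<30)
    k,l,st,ce=cv2.connectedComponentsWithStats(reg.astype(np.uint8))
    for i in range(1,k):
        if st[i,4]<300: continue
        m=(l==i).astype(np.uint8)
        v,u=np.nonzero(m);Q=onplane(im,u,v,.060)[:,:2]
        zz=np.median(P[...,2][l==i])
        # body = mask opened to drop tab
        b=cv2.minAreaRect((Q*1000).astype(np.float32))
        # boundary: tab part = pixels furthest -x
        far=Q[Q[:,0]<Q[:,0].min()+.030]; body=Q[Q[:,0]>Q[:,0].min()+.055]
        d=body.mean(0)-far.mean(0)
        print(n,st[i],'z',round(zz,4),'rect',np.round(b[0],1),np.round(b[1],1),round(b[2],1),'tab',far.mean(0).round(4),'body',body.mean(0).round(4),'yaw',np.degrees(np.arctan2(d[1],d[0])).round(1))
im=dict(np.load('top0.npz'));P=pts(im);
# tray, rail, table, cup, dropper by depth
def obj(name,u0,u1,v0,v1,lo,hi):
    m=np.zeros(P.shape[:2],np.uint8);s=P[v0:v1,u0:u1,2];m[v0:v1,u0:u1]=(s>lo)&(s<hi)
    Q=P[m>0][:,:2];r=cv2.minAreaRect((Q*1000).astype(np.float32));print(name,len(Q),np.round(r[0],1),np.round(r[1],1),round(r[2],1),'z',np.round(np.percentile(P[m>0][:,2],[5,50,95]),3))
obj('rail',120,298,190,225,.03,.045)
obj('rim',360,490,190,310,.012,.03)
obj('cup',175,240,310,365,.05,.11)
obj('dropper',300,330,205,245,.04,.11)
obj('box',360,435,130,200,.035,.06)
obj('resin',200,265,110,190,.1,.25)
print('table',np.median(P[330:400,300:400,2]))
E
```

```text
top [ 125  209   38   73 1769] z 0.0587 rect [542.1 305.8] [ 56.1 128.7] 84.6 tab [0.4932 0.3108] body [0.5694 0.3033] yaw -5.7
top [ 179  214   38   74 1833] z 0.0586 rect [531.4 207.7] [ 55.4 128.3] 83.9 tab [0.4823 0.2126] body [0.5582 0.2051] yaw -5.7
top [ 235  219   38   75 1918] z 0.0585 rect [520.6 108.1] [ 55.9 128.6] 84.0 tab [0.4713 0.1131] body [0.5473 0.1056] yaw -5.7
side [ 278  260   77   54 1889] z 0.061 rect [519.9 107.5] [ 61.9 131.3] 83.8 tab [0.4709 0.1131] body [0.5473 0.1056] yaw -5.6
side [ 236  296   82   60 2254] z 0.0606 rect [531.7 207. ] [ 60.6 130.8] 84.0 tab [0.4814 0.2126] body [0.5579 0.2054] yaw -5.4
side [ 190  336   85   69 2672] z 0.0607 rect [541.  305.1] [ 59.7 131.7] 83.8 tab [0.492  0.3104] body [0.5683 0.3031] yaw -5.5
rail 2265 [600.9 200.6] [309.3  52.2] 83.7 z [0.033 0.036 0.039]
rim 1173 [ 557.2 -196.5] [206.8 171.5] 9.7 z [0.014 0.018 0.021]
cup 706 [382.1 182.9] [69.7 70.6] 0.4 z [0.054 0.077 0.088]
dropper 256 [578.9   1.2] [30.1 29.9] 24.7 z [0.046 0.059 0.085]
box 2355 [ 692.2 -154. ] [91.8 93. ] 12.9 z [0.042 0.045 0.047]
resin 1386 [699.4 142.3] [54.6 66.5] 26.6 z [0.108 0.133 0.189]
table -0.0013443772349429617
```

```bash
cat >> h.py <<'E'
from scipy.spatial.transform import Rotation as Rn
YAW=-0.106
C={'A':np.array([.5618,.3033]),'B':np.array([.5513,.2053]),'C':np.array([.5405,.1059])}
def case(c,x,y=0,z=0):
    q=C[c]+np.array([[np.cos(YAW),-np.sin(YAW)],[np.sin(YAW),np.cos(YAW)]])@[x,y]
    return np.array([*q,z])
def delta(p,yaw=YAW):
    """tool-axis shift bringing grasp point to p (world), and roll"""
    s=arm.state();R=Rn.from_quat(s['orientation']).as_matrix()
    d=R.T@(np.asarray(p)+[0,0,.171]-s['tool_pos'])
    a=np.arctan2(R[1,1],R[0,1])-(yaw+np.pi/2);a=(a+np.pi/2)%np.pi-np.pi/2
    return d.round(4),a.round(4)
E
python3 - <<'E'
from h import *
for c in 'A': 
    p=case(c,-.075,0,.055);print(p,delta(p),delta(p+[0,0,.06]))
# tray: grey floor/rim on rim plane
im=dict(np.load('top0.npz'));h=cv2.cvtColor(im['color'],cv2.COLOR_RGB2HSV)
m=np.zeros((480,640),np.uint8);m[190:310,362:490]=(h[190:310,362:490,1]<60)*255
m=cv2.morphologyEx(m,cv2.MORPH_OPEN,np.ones((3,3)))
k=max(cv2.findContours(m,0,1)[0],key=cv2.contourArea)[:,0]
r=cv2.minAreaRect((onplane(im,k[:,0],k[:,1],.02)[:,:2]*1000).astype(np.float32));print(r)
E
```

```text
[0.48722096 0.31123512 0.055     ] (array([-0.3837, -0.1419,  0.1779]), np.float64(-0.1708)) (array([-0.3837, -0.142 ,  0.1179]), np.float64(-0.1708))
((539.0263061523438, -198.47483825683594), (169.89894104003906, 171.650390625), 9.584081649780273)
```

Call:
jog_arm([
  {"linear": [-0.384, -0.142, 0.118], "roll": -0.171, "gripper": 100},
  {"linear": [-0.384, -0.142, 0.118], "roll": -0.171, "gripper": 100},
  {"linear": [-0.384, -0.142, 0.118], "roll": -0.171, "gripper": 100},
  {"linear": [-0.384, -0.142, 0.118], "roll": -0.171, "gripper": 100},
  {"linear": [-0.384, -0.142, 0.118], "roll": -0.171, "gripper": 100},
  {"linear": [-0.384, -0.142, 0.118], "roll": -0.171, "gripper": 100},
  {"linear": [-0.384, -0.142, 0.118], "roll": -0.171, "gripper": 100},
  {"linear": [-0.384, -0.142, 0.118], "roll": -0.171, "gripper": 100},
  {"linear": [-0.384, -0.142, 0.118], "roll": -0.171, "gripper": 100},
  {"linear": [-0.384, -0.142, 0.118], "roll": -0.171, "gripper": 100},
  {"linear": [-0.384, -0.142, 0.118], "roll": -0.171, "gripper": 100},
  {"linear": [-0.384, -0.142, 0.118], "roll": -0.171, "gripper": 100},
  {"linear": [-0.384, -0.142, 0.118], "roll": -0.171, "gripper": 100},
  {"linear": [-0.384, -0.142, 0.118], "roll": -0.171, "gripper": 100},
], squeeze=4)

```text
t: 1.27
tool_pos: [0.4867, 0.3126, 0.287]
orientation: [0.052, 0.999, 0.0, -0.0]
ft_force: [0.1, 1.2, 0.6]
gripper_width: 0.0917
gripper_force: 0.0
```

```bash
python3 - <<'E'
from h import *
s=arm.state();print(s['t'],s['ft_force'],np.abs(s['qvel']).max());print(delta(case('A',-.075,0,.055)))
im=arm.get_image('wrist');cv2.imwrite('pics/w1.png',im['color'][...,::-1])
P=pts(im);c=im['color'].astype(int)
m=((P[...,2]>.05)&(P[...,2]<.07)&(c.min(-1)>100)).astype(np.uint8)
k,l,st,ce=cv2.connectedComponentsWithStats(m)
for i in range(1,k):
    if st[i,4]>800:
        v,u=np.nonzero(l==i);Q=onplane(im,u,v,.06)[:,:2];r=cv2.minAreaRect((Q*1000).astype(np.float32));print(st[i],np.median(P[...,2][l==i]),r)
E
```

```text
1.2667 [0.07344002 1.22993048 0.60997621] 0.013998130229525348
(array([-0.0007, -0.0013,  0.061 ]), np.float64(0.0015))
[ 113   94   28   76 1121] 0.0605101603281942 ((387.01715087890625, 211.50686645507812), (14.327314376831055, 40.667728424072266), 77.58550262451172)
[  0 108  45  61 978] 0.06131120162278558 ((383.291259765625, 150.33697509765625), (32.65460205078125, 19.251310348510742), 7.440561771392822)
[   0  265   74   72 2522] 0.059942333583561394 ((481.6329345703125, 122.4605484008789), (47.85343551635742, 49.580718994140625), 83.93267822265625)
[ 128  265   59   88 2590] 0.059977894359207 ((496.8737487792969, 203.48165893554688), (31.874465942382812, 71.75761413574219), 62.09466552734375)
[ 277  265   86  107 6386] 0.05993667832951814 ((514.6261596679688, 307.8407287597656), (57.08976745605469, 76.4301986694336), 83.98820495605469)
[ 167  410   59   24 1241] 0.059852151703204876 ((584.7033081054688, 210.69712829589844), (43.20280456542969, 19.80348777770996), 83.93930053710938)
[ 280  410   80   24 1892] 0.05985585314180443 ((594.0781860351562, 299.3770751953125), (56.97415542602539, 19.81282615661621), 83.9955825805664)
```

View pics/w1.png

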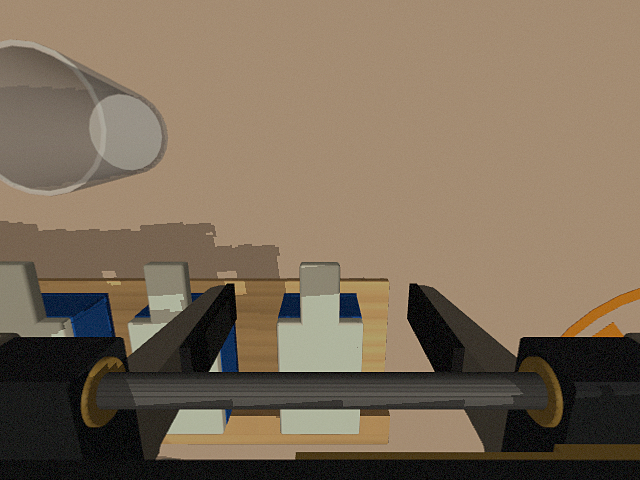

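The wrist view shows the left tab at (320,280), centred between the open fingers. The measured position agrees with the top view to within 2 mm.

Call:
jog_arm([
  {"linear": [-0.001, -0.001, 0.03], "gripper": 100},
  {"linear": [-0.001, -0.001, 0.055], "gripper": 80},
  {"linear": [-0.001, -0.001, 0.061], "gripper": 45},
  {"linear": [-0.001, -0.001, 0.061], "gripper": 35},
  {"linear": [-0.001, -0.001, 0.061], "gripper": 15},
  {"linear": [-0.001, -0.001, 0.061], "gripper": 15},
  {"linear": [-0.001, -0.001, 0.061], "gripper": 15},
  {"linear": [-0.001, -0.001, 0.061], "gripper": 15},
  {"linear": [-0.001, -0.001, 0.061], "gripper": 15},
  {"linear": [-0.001, -0.001, 0.061], "gripper": 15},
], squeeze=4)

```text
validation failed for argument at $.de...
```

```bash
python3 - <<'E'
from h import *
s=arm.state();print(s['t'],s['ft_force'],s['gripper_width'],s['gripper_force']);print(delta(case('A',-.075,0,.055)))
for a in np.radians([0,8,16,24,32,40,42]):
    c,n=np.cos(a),np.sin(a); print((-(-120*c+5*n+120)).round(1), (-(120*n+5*c-5)).round(1))
E
```

```text
1.3167 [ 0.35760081 -0.03655505  0.16991098] 0.09141292344071074 0.0
(array([-0.0008, -0.0015,  0.0612]), np.float64(0.0021))
-0.0 -0.0
-1.9 -16.7
-6.0 -32.9
-12.4 -48.4
-20.9 -62.8
-31.3 -76.0
-34.2 -79.0
```

Call:
jog_arm([
  {"linear": [-0.001, -0.001, 0.03], "roll": 0, "gripper": 100},
  {"linear": [-0.001, -0.001, 0.055], "roll": 0, "gripper": 80},
  {"linear": [-0.001, -0.001, 0.061], "roll": 0, "gripper": 45},
  {"linear": [-0.001, -0.001, 0.061], "roll": 0, "gripper": 35},
  {"linear": [-0.001, -0.001, 0.061], "roll": 0, "gripper": 15},
  {"linear": [-0.001, -0.001, 0.061], "roll": 0, "gripper": 15},
  {"linear": [-0.001, -0.001, 0.061], "roll": 0, "gripper": 15},
  {"linear": [-0.001, -0.001, 0.061], "roll": 0, "gripper": 15},
  {"linear": [-0.001, -0.001, 0.061], "roll": 0, "gripper": 15},
  {"linear": [-0.001, -0.001, 0.061], "roll": 0, "gripper": 15},
], squeeze=4)

```text
t: 2.15
tool_pos: [0.4888, 0.3105, 0.2262]
orientation: [0.053, 0.999, 0.0, 0.0]
ft_force: [0.4, 0.9, -0.0]
gripper_width: 0.0343
gripper_force: 0.0
```

Call:
jog_arm([
  {"linear": [0, 0, 0], "roll": 0, "gripper": 15},
  {"linear": [0, 0, 0], "roll": 0, "gripper": 15},
  {"linear": [0, 0, 0], "roll": 0, "gripper": 15},
  {"linear": [0, 0, 0], "roll": 0, "gripper": 15},
  {"linear": [-0.0005, 0, -0.0084], "roll": 0, "gripper": 15},
  {"linear": [-0.002, 0, -0.0167], "roll": 0, "gripper": 15},
  {"linear": [-0.0035, 0, -0.025], "roll": 0, "gripper": 15},
  {"linear": [-0.006, 0, -0.033], "roll": 0, "gripper": 15},
  {"linear": [-0.009, 0, -0.041], "roll": 0, "gripper": 15},
  {"linear": [-0.0125, 0, -0.0485], "roll": 0, "gripper": 15},
  {"linear": [-0.0165, 0, -0.056], "roll": 0, "gripper": 15},
  {"linear": [-0.021, 0, -0.063], "roll": 0, "gripper": 15},
  {"linear": [-0.026, 0, -0.07], "roll": 0, "gripper": 15},
  {"linear": [-0.0315, 0, -0.076], "roll": 0, "gripper": 15},
  {"linear": [-0.0315, 0, -0.076], "roll": 0, "gripper": 15},
  {"linear": [-0.0315, 0, -0.076], "roll": 0, "gripper": 15},
], squeeze=4)

```text
t: 3.48
tool_pos: [0.5204, 0.3072, 0.3023]
orientation: [0.053, 0.999, 0.0, 0.0]
ft_force: [-1.6, 1.1, 1.8]
gripper_width: 0.026
gripper_force: 4.0
```

```bash
python3 - <<'E'
from h import *
im=arm.get_image('side');c=im['color'][200:480,100:460,::-1];cv2.imwrite('pics/s2.png',cv2.resize(c,None,fx=2,fy=2))
s=arm.state();print(s['t'],s['ft_force'],s['gripper_width'],s['gripper_force'])
E
```

```text
3.5333 [-0.74643277  1.55489691  1.12704701] 0.026329447612076753 3.9983027055859566
```

View pics/s2.png

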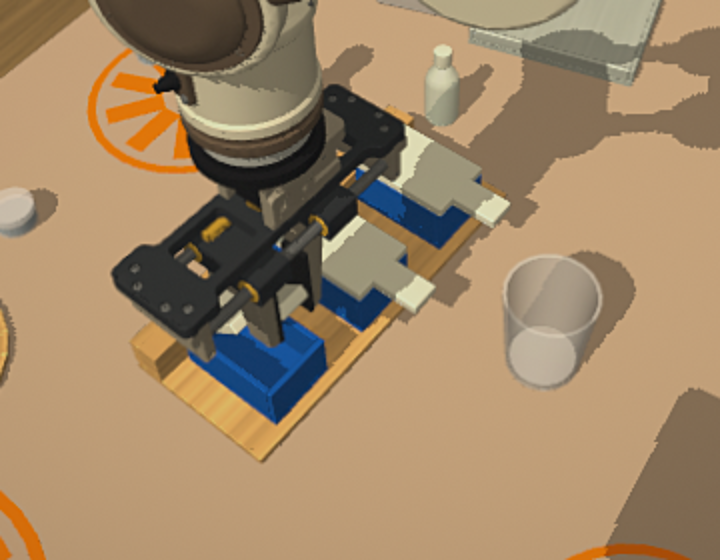

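Side view: the left lid is raised about 40° in the gripper and its case (about 260,370) is still seated. Letting go now.

Call:
jog_arm([
  {"linear": [0, 0, 0], "roll": 0, "gripper": 100},
  {"linear": [0, 0, 0], "roll": 0, "gripper": 100},
  {"linear": [0, 0, 0], "roll": 0, "gripper": 100},
  {"linear": [0, 0, 0], "roll": 0, "gripper": 100},
  {"linear": [0, 0, 0], "roll": 0, "gripper": 100},
  {"linear": [0, 0, 0], "roll": 0, "gripper": 100},
  {"linear": [0, 0, 0], "roll": 0, "gripper": 100},
  {"linear": [0, 0, 0], "roll": 0, "gripper": 100},
  {"linear": [0, 0, 0], "roll": 0, "gripper": 100},
  {"linear": [0, 0, 0], "roll": 0, "gripper": 100},
])

```text
t: 4.37
tool_pos: [0.5199, 0.3071, 0.3017]
orientation: [0.053, 0.999, -0.0, 0.0]
ft_force: [0.3, -0.5, 0.6]
gripper_width: 0.0906
gripper_force: 0.0
```

```bash
cat >> h.py <<'E'
def lid(c):
    """fit z over case-x of white pixels near the lid, wrist + side"""
    for n in('wrist','side'):
        im=arm.get_image(n);P=pts(im);k=im['color'].astype(int)
        R=np.array([[np.cos(YAW),np.sin(YAW)],[-np.sin(YAW),np.cos(YAW)]])
        q=(P[...,:2]-C[c])@R.T
        m=(np.abs(q[...,1])<.025)&(q[...,0]>-.1)&(q[...,0]<.04)&(P[...,2]>.05)&(P[...,2]<.17)&(k.min(-1)>100)&(np.ptp(k,axis=-1)<45)
        if m.sum()<50: print(n,'few',m.sum());continue
        x,z=q[m][:,0],P[m][:,2];f=np.polyfit(x,z,1)
        print(n,m.sum(),'x',np.percentile(x,[2,98]).round(3),'z',np.percentile(z,[2,50,98]).round(3),'angle',np.degrees(np.arctan(-f[0])).round(1))
E
python3 - <<'E'
from h import *
lid('A');s=arm.state();print(s['t'],s['gripper_width'],s['ft_force'])
E
```

```text
wrist 9704 x [-0.083  0.033] z [0.059 0.06  0.061] angle 0.0
side 1356 x [-0.083  0.006] z [0.057 0.061 0.063] angle -0.7
4.4667 0.09206504331729276 [-0.01481368 -0.65787659  0.50623053]
```

The left lid fell shut, so that case is good. Next is the middle case.

```bash
python3 - <<'E'
from h import *
print(delta(case('B',-.075,0,.055)))
E
```

```text
(array([ 0.0331, -0.0979,  0.0757]), np.float64(0.0002))
```

Call:
jog_arm([
  {"linear": [0.015, -0.035, 0], "roll": 0, "gripper": 60},
  {"linear": [0.033, -0.07, 0], "roll": 0, "gripper": 60},
  {"linear": [0.033, -0.098, 0], "roll": 0, "gripper": 60},
  {"linear": [0.033, -0.098, 0], "roll": 0, "gripper": 60},
  {"linear": [0.033, -0.098, 0.03], "roll": 0, "gripper": 60},
  {"linear": [0.033, -0.098, 0.06], "roll": 0, "gripper": 60},
  {"linear": [0.033, -0.098, 0.076], "roll": 0, "gripper": 60},
  {"linear": [0.033, -0.098, 0.076], "roll": 0, "gripper": 60},
  {"linear": [0.033, -0.098, 0.076], "roll": 0, "gripper": 15},
  {"linear": [0.033, -0.098, 0.076], "roll": 0, "gripper": 15},
  {"linear": [0.033, -0.098, 0.076], "roll": 0, "gripper": 15},
  {"linear": [0.033, -0.098, 0.076], "roll": 0, "gripper": 15},
  {"linear": [0.033, -0.098, 0.076], "roll": 0, "gripper": 15},
  {"linear": [0.033, -0.098, 0.076], "roll": 0, "gripper": 15},
  {"linear": [0.033, -0.098, 0.076], "roll": 0, "gripper": 15},
], squeeze=4)

```text
t: 5.72
tool_pos: [0.4774, 0.2133, 0.2268]
orientation: [0.053, 0.999, 0.0, 0.001]
ft_force: [0.4, 0.1, 5.0]
gripper_width: 0.026
gripper_force: 4.0
```

Call:
jog_arm([
  {"linear": [0, 0, 0], "roll": 0, "gripper": 15},
  {"linear": [0, 0, 0], "roll": 0, "gripper": 15},
  {"linear": [-0.0005, 0, -0.0084], "roll": 0, "gripper": 15},
  {"linear": [-0.002, 0, -0.0167], "roll": 0, "gripper": 15},
  {"linear": [-0.0035, 0, -0.025], "roll": 0, "gripper": 15},
  {"linear": [-0.006, 0, -0.033], "roll": 0, "gripper": 15},
  {"linear": [-0.009, 0, -0.041], "roll": 0, "gripper": 15},
  {"linear": [-0.0125, 0, -0.0485], "roll": 0, "gripper": 15},
  {"linear": [-0.0165, 0, -0.056], "roll": 0, "gripper": 15},
  {"linear": [-0.021, 0, -0.063], "roll": 0, "gripper": 15},
  {"linear": [-0.026, 0, -0.07], "roll": 0, "gripper": 15},
  {"linear": [-0.0315, 0, -0.076], "roll": 0, "gripper": 15},
  {"linear": [-0.0315, 0, -0.076], "roll": 0, "gripper": 15},
  {"linear": [-0.0315, 0, -0.076], "roll": 0, "gripper": 15},
])

```text
t: 6.88
tool_pos: [0.5087, 0.2097, 0.3025]
orientation: [0.053, 0.999, -0.0, 0.001]
ft_force: [-1.1, -1.5, 2.2]
gripper_width: 0.0261
gripper_force: 4.0
```

Call:
jog_arm([
  {"linear": [0, 0, 0], "roll": 0, "gripper": 100},
  {"linear": [0, 0, 0], "roll": 0, "gripper": 100},
  {"linear": [0, 0, 0], "roll": 0, "gripper": 100},
  {"linear": [0, 0, 0], "roll": 0, "gripper": 100},
  {"linear": [0, 0, 0], "roll": 0, "gripper": 100},
  {"linear": [0, 0, 0], "roll": 0, "gripper": 100},
  {"linear": [0, 0, 0], "roll": 0, "gripper": 100},
  {"linear": [0, 0, 0], "roll": 0, "gripper": 100},
  {"linear": [0, 0, 0], "roll": 0, "gripper": 100},
  {"linear": [0, 0, 0], "roll": 0, "gripper": 100},
])

```text
t: 7.72
tool_pos: [0.5081, 0.2098, 0.3017]
orientation: [0.053, 0.999, 0.0, 0.0]
ft_force: [0.1, -0.3, 0.3]
gripper_width: 0.0904
gripper_force: 0.0
```

```bash
python3 - <<'E'
from h import *
lid('B');s=arm.state();print(s['t'],s['gripper_width'],s['ft_force']);print(delta(case('C',-.075,0,.055)),delta(case('B',-.075,0,.055)))
E
```

```text
wrist 3760 x [-0.055  0.015] z [0.086 0.111 0.14 ] angle 36.5
side 134 x [-0.055  0.038] z [0.069 0.136 0.142] angle 37.2
7.8167 0.09199903897034245 [-0.53415157 -0.65070573  0.23060703]
(array([ 0.0318, -0.0999,  0.0757]), np.float64(0.0002)) (array([0.0316, 0.0001, 0.0757]), np.float64(0.0002))
```

The middle lid stays up at about 37°, so it is stiff. I'll pinch it again and lead it shut.

Call:
jog_arm([
  {"linear": [0, 0, 0], "roll": 0, "gripper": 15},
  {"linear": [0, 0, 0], "roll": 0, "gripper": 15},
  {"linear": [0, 0, 0], "roll": 0, "gripper": 15},
  {"linear": [0, 0, 0], "roll": 0, "gripper": 15},
  {"linear": [0, 0, 0], "roll": 0, "gripper": 15},
  {"linear": [0, 0, 0], "roll": 0, "gripper": 15},
  {"linear": [0, 0, 0], "roll": 0, "gripper": 15},
  {"linear": [0, 0, 0], "roll": 0, "gripper": 15},
  {"linear": [0, 0, 0], "roll": 0, "gripper": 15},
  {"linear": [0, 0, 0], "roll": 0, "gripper": 15},
  {"linear": [0, 0, 0], "roll": 0, "gripper": 15},
], squeeze=6)

```text
t: 8.73
tool_pos: [0.5081, 0.2098, 0.3017]
orientation: [0.053, 0.999, -0.0, -0.0]
ft_force: [-1.2, -0.4, -0.4]
gripper_width: 0.0253
gripper_force: 6.0
```

Call:
jog_arm([
  {"linear": [0.0055, 0, 0.006], "roll": 0, "gripper": 15},
  {"linear": [0.0105, 0, 0.013], "roll": 0, "gripper": 15},
  {"linear": [0.015, 0, 0.02], "roll": 0, "gripper": 15},
  {"linear": [0.019, 0, 0.0275], "roll": 0, "gripper": 15},
  {"linear": [0.0225, 0, 0.035], "roll": 0, "gripper": 15},
  {"linear": [0.0255, 0, 0.043], "roll": 0, "gripper": 15},
  {"linear": [0.028, 0, 0.051], "roll": 0, "gripper": 15},
  {"linear": [0.0295, 0, 0.0593], "roll": 0, "gripper": 15},
  {"linear": [0.031, 0, 0.0676], "roll": 0, "gripper": 15},
  {"linear": [0.0315, 0, 0.0745], "roll": 0, "gripper": 15},
  {"linear": [0.0315, 0, 0.0775], "roll": 0, "gripper": 15},
  {"linear": [0.0315, 0, 0.0775], "roll": 0, "gripper": 15},
])

```text
t: 9.73
tool_pos: [0.4768, 0.2132, 0.2238]
orientation: [0.053, 0.999, -0.0, -0.0]
ft_force: [2.1, -2.0, 2.3]
gripper_width: 0.026
gripper_force: 6.0
```

```bash
python3 - <<'E'
from h import *
lid('B');s=arm.state();print(s['t'],s['gripper_width'],s['ft_force'])
E
```

```text
wrist 7921 x [-0.086 -0.006] z [0.059 0.06  0.061] angle 3.7
side 577 x [-0.085  0.039] z [0.058 0.061 0.063] angle -0.2
9.8333 0.025807254235753536 [ 0.39854854 -1.66197675  0.81040448]
```

Call:
jog_arm([
  {"linear": [0, 0, 0], "roll": 0, "gripper": 60},
  {"linear": [0, 0, 0], "roll": 0, "gripper": 60},
  {"linear": [0, 0, 0], "roll": 0, "gripper": 60},
  {"linear": [0, 0, 0], "roll": 0, "gripper": 60},
  {"linear": [0, 0, 0], "roll": 0, "gripper": 60},
  {"linear": [0, 0, -0.03], "roll": 0, "gripper": 60},
  {"linear": [0, 0, -0.06], "roll": 0, "gripper": 60},
  {"linear": [0, 0, -0.075], "roll": 0, "gripper": 60},
  {"linear": [0, 0, -0.075], "roll": 0, "gripper": 60},
  {"linear": [0, 0, -0.075], "roll": 0, "gripper": 60},
])

```text
t: 10.67
tool_pos: [0.4769, 0.2132, 0.2996]
orientation: [0.053, 0.999, 0.0, 0.001]
ft_force: [-0.7, 1.0, -0.2]
gripper_width: 0.0552
gripper_force: 0.0
```

```bash
python3 - <<'E'
from h import *
lid('B');lid('A');print(delta(case('C',-.075,0,.055)),arm.state()['t'])
E
```

```text
wrist 6773 x [-0.085  0.038] z [0.059 0.06  0.061] angle -0.1
side 539 x [-0.085  0.037] z [0.055 0.06  0.063] angle -0.5
wrist 3530 x [-0.085 -0.031] z [0.058 0.06  0.061] angle 0.0
side 2191 x [-0.081  0.038] z [0.058 0.061 0.063] angle -0.4
(array([-0.0006, -0.0996,  0.0714]), np.float64(0.0002)) 10.8667
```

The middle lid is shut at 0°. Now the right case.

Call:
jog_arm([
  {"linear": [0, -0.035, 0], "roll": 0, "gripper": 60},
  {"linear": [0, -0.07, 0], "roll": 0, "gripper": 60},
  {"linear": [-0.001, -0.1, 0], "roll": 0, "gripper": 60},
  {"linear": [-0.001, -0.1, 0], "roll": 0, "gripper": 60},
  {"linear": [-0.001, -0.1, 0.03], "roll": 0, "gripper": 60},
  {"linear": [-0.001, -0.1, 0.06], "roll": 0, "gripper": 60},
  {"linear": [-0.001, -0.1, 0.071], "roll": 0, "gripper": 60},
  {"linear": [-0.001, -0.1, 0.071], "roll": 0, "gripper": 60},
  {"linear": [-0.001, -0.1, 0.071], "roll": 0, "gripper": 15},
  {"linear": [-0.001, -0.1, 0.071], "roll": 0, "gripper": 15},
  {"linear": [-0.001, -0.1, 0.071], "roll": 0, "gripper": 15},
  {"linear": [-0.001, -0.1, 0.071], "roll": 0, "gripper": 15},
  {"linear": [-0.001, -0.1, 0.071], "roll": 0, "gripper": 15},
  {"linear": [-0.001, -0.1, 0.071], "roll": 0, "gripper": 15},
  {"linear": [-0.001, -0.1, 0.071], "roll": 0, "gripper": 15},
], squeeze=4)

```text
t: 12.12
tool_pos: [0.4678, 0.1136, 0.2292]
orientation: [0.053, 0.999, 0.0, 0.001]
ft_force: [-0.1, 0.5, 4.7]
gripper_width: 0.0262
gripper_force: 4.0
```

Call:
jog_arm([
  {"linear": [0, 0, 0], "roll": 0, "gripper": 15},
  {"linear": [0, 0, 0], "roll": 0, "gripper": 15},
  {"linear": [-0.0005, 0, -0.0084], "roll": 0, "gripper": 15},
  {"linear": [-0.002, 0, -0.0167], "roll": 0, "gripper": 15},
  {"linear": [-0.0035, 0, -0.025], "roll": 0, "gripper": 15},
  {"linear": [-0.006, 0, -0.033], "roll": 0, "gripper": 15},
  {"linear": [-0.009, 0, -0.041], "roll": 0, "gripper": 15},
  {"linear": [-0.0125, 0, -0.0485], "roll": 0, "gripper": 15},
  {"linear": [-0.0165, 0, -0.056], "roll": 0, "gripper": 15},
  {"linear": [-0.021, 0, -0.063], "roll": 0, "gripper": 15},
  {"linear": [-0.026, 0, -0.07], "roll": 0, "gripper": 15},
  {"linear": [-0.0315, 0, -0.076], "roll": 0, "gripper": 15},
  {"linear": [-0.0315, 0, -0.076], "roll": 0, "gripper": 15},
  {"linear": [-0.0315, 0, -0.076], "roll": 0, "gripper": 15},
])

```text
t: 13.28
tool_pos: [0.499, 0.1102, 0.3048]
orientation: [0.053, 0.999, -0.0, 0.0]
ft_force: [-2.0, -2.1, 2.4]
gripper_width: 0.026
gripper_force: 4.0
```

Call:
jog_arm([
  {"linear": [0, 0, 0], "roll": 0, "gripper": 100},
  {"linear": [0, 0, 0], "roll": 0, "gripper": 100},
  {"linear": [0, 0, 0], "roll": 0, "gripper": 100},
  {"linear": [0, 0, 0], "roll": 0, "gripper": 100},
  {"linear": [0, 0, 0], "roll": 0, "gripper": 100},
  {"linear": [0, 0, 0], "roll": 0, "gripper": 100},
  {"linear": [0, 0, 0], "roll": 0, "gripper": 100},
  {"linear": [0, 0, 0], "roll": 0, "gripper": 100},
  {"linear": [0, 0, 0], "roll": 0, "gripper": 100},
  {"linear": [0, 0, 0], "roll": 0, "gripper": 100},
])

```text
t: 14.12
tool_pos: [0.4985, 0.1103, 0.3042]
orientation: [0.053, 0.999, -0.0, 0.0]
ft_force: [0.2, 0.1, -1.0]
gripper_width: 0.0908
gripper_force: 0.0
```

```bash
python3 - <<'E'
from h import *
lid('C');s=arm.state();print(s['t'],s['gripper_width'],s['ft_force']);print(delta(case('C',-.075,0,.055)),delta(case('B',0,0,.033)))
E
```

```text
wrist 9685 x [-0.083  0.034] z [0.059 0.06  0.061] angle 0.0
side 1037 x [-0.083  0.038] z [0.055 0.061 0.063] angle -0.4
14.2167 0.09184654455089844 [-0.34956308  0.00948348 -0.02605355]
(array([0.0328, 0.0001, 0.0782]), np.float64(0.0002)) (array([-0.0424,  0.1001,  0.1002]), np.float64(0.0002))
```

The right lid fell shut, so that case is good. Now going above the middle case to lift it.

Call:
jog_arm([
  {"linear": [-0.01, 0.03, -0.01], "roll": 0, "gripper": 82},
  {"linear": [-0.025, 0.06, -0.01], "roll": 0, "gripper": 82},
  {"linear": [-0.042, 0.09, -0.01], "roll": 0, "gripper": 82},
  {"linear": [-0.042, 0.1, -0.01], "roll": 0, "gripper": 82},
  {"linear": [-0.042, 0.1, -0.01], "roll": 0, "gripper": 82},
  {"linear": [-0.042, 0.1, -0.01], "roll": 0, "gripper": 82},
])

```text
t: 14.72
tool_pos: [0.5504, 0.2053, 0.3138]
orientation: [0.052, 0.999, -0.0, -0.001]
ft_force: [0.4, -0.1, 0.3]
gripper_width: 0.0752
gripper_force: 0.0
```

```bash
python3 - <<'E'
from h import *
im=arm.get_image('wrist');P=pts(im);c=im['color'].astype(int)
cv2.imwrite('pics/w3.png',im['color'][...,::-1])
m=((P[...,2]>.055)&(P[...,2]<.066)&(c.min(-1)>100)).astype(np.uint8)
R=np.array([[np.cos(YAW),np.sin(YAW)],[-np.sin(YAW),np.cos(YAW)]])
v,u=np.nonzero(m);q=(onplane(im,u,v,.06)[:,:2]-C['B'])@R.T
for lo,hi in((-.045,-.01),(-.01,.02),(.02,.05),(-.09,-.05)):
    k=(q[:,0]>lo)&(q[:,0]<hi)&(abs(q[:,1])<.04)
    if k.any(): print(lo,k.sum(),'y',np.percentile(q[k,1],[.5,99.5]).round(4),'x',np.percentile(q[k,0],[.5,99.5]).round(4))
s=arm.state();print(s['t'],s['gripper_width'],delta(case('B',0,0,.033)))
E
```

```text
-0.045 4026 y [-0.0289  0.0275] x [-0.0444 -0.0105]
-0.01 3178 y [-0.029   0.0275] x [-0.0099  0.0197]
0.02 2158 y [-0.0292  0.0274] x [0.0204 0.0421]
-0.09 2152 y [-0.0129  0.0119] x [-0.0865 -0.0505]
14.7667 0.0753827680126724 (array([-0.0011,  0.0008,  0.1098]), np.float64(0.0003))
```

View pics/w3.png

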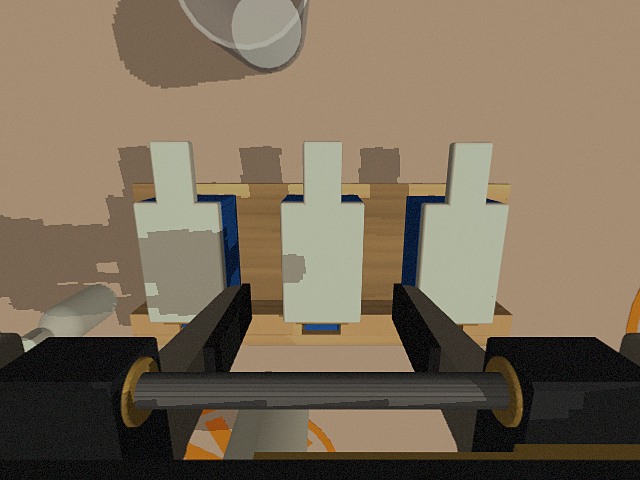

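All three lids are flat. The middle case (centre at 322,260) sits centred between the fingers, within 1 mm, so I descend and grip.

Call:
jog_arm([
  {"linear": [0, 0, 0.03], "roll": 0, "gripper": 82},
  {"linear": [0, 0, 0.06], "roll": 0, "gripper": 82},
  {"linear": [0, 0, 0.085], "roll": 0, "gripper": 82},
  {"linear": [0, 0, 0.1], "roll": 0, "gripper": 82},
  {"linear": [0, 0, 0.109], "roll": 0, "gripper": 82},
  {"linear": [0, 0, 0.109], "roll": 0, "gripper": 82},
  {"linear": [0, 0, 0.109], "roll": 0, "gripper": 50},
  {"linear": [0, 0, 0.109], "roll": 0, "gripper": 50},
  {"linear": [0, 0, 0.109], "roll": 0, "gripper": 50},
  {"linear": [0, 0, 0.109], "roll": 0, "gripper": 50},
  {"linear": [0, 0, 0.109], "roll": 0, "gripper": 50},
  {"linear": [0, 0, 0.109], "roll": 0, "gripper": 50},
  {"linear": [0, 0, 0.109], "roll": 0, "gripper": 50},
], squeeze=25)

```text
t: 15.85
tool_pos: [0.5517, 0.2052, 0.2069]
orientation: [0.053, 0.999, -0.0, 0.001]
ft_force: [-1.6, -1.4, 6.2]
gripper_width: 0.0576
gripper_force: 25.0
```

```bash
python3 - <<'E'
from h import *
s=arm.state();print(s['t'],s['gripper_width'],s['gripper_force'],s['ft_force'],s['tool_pos'])
E
```

```text
15.85 0.05764922293083331 25.000762939453125 [-1.61741155 -1.39628838  6.21709011] [0.55165756 0.20524195 0.20694199]
```

Call:
jog_arm([
  {"linear": [0, 0, -0.005], "roll": 0, "gripper": 50},
  {"linear": [0, 0, -0.01], "roll": 0, "gripper": 50},
  {"linear": [0, 0, -0.016], "roll": 0, "gripper": 50},
  {"linear": [0, 0, -0.024], "roll": 0, "gripper": 50},
  {"linear": [0, 0, -0.032], "roll": 0, "gripper": 50},
  {"linear": [0, 0, -0.04], "roll": 0, "gripper": 50},
  {"linear": [0, 0, -0.05], "roll": 0, "gripper": 50},
  {"linear": [0, 0, -0.065], "roll": 0, "gripper": 50},
  {"linear": [0, 0, -0.085], "roll": 0, "gripper": 50},
  {"linear": [0, 0, -0.105], "roll": 0, "gripper": 50},
  {"linear": [0, 0, -0.12], "roll": 0, "gripper": 50},
  {"linear": [0, 0, -0.13], "roll": 0, "gripper": 50},
  {"linear": [0, 0, -0.13], "roll": 0, "gripper": 50},
  {"linear": [0, 0, -0.13], "roll": 0, "gripper": 50},
])

```text
t: 17.02
tool_pos: [0.5506, 0.2054, 0.3351]
orientation: [0.053, 0.999, 0.0, -0.0]
ft_force: [-0.1, -0.7, -5.1]
gripper_width: 0.0578
gripper_force: 25.0
```

```bash
python3 - <<'E'
from h import *
im=arm.get_image('side');cv2.imwrite('pics/s4.png',im['color'][...,::-1])
s=arm.state();print(s['t'],s['gripper_width'],s['ft_force'],s['moment'])
y=np.radians(9.58)
t=np.array([.539,-.1985])+ .0*np.array([np.cos(y),np.sin(y)])
print(delta([*t,.163],y))
E
```

```text
17.0667 0.058355155922301095 [-0.37174231 -1.02478113 -5.84416663] [-0.01255351  0.00693202 -0.01340652]
(array([-3.130e-02, -4.027e-01,  3.000e-04]), np.float64(-0.2729))
```

View pics/s4.png

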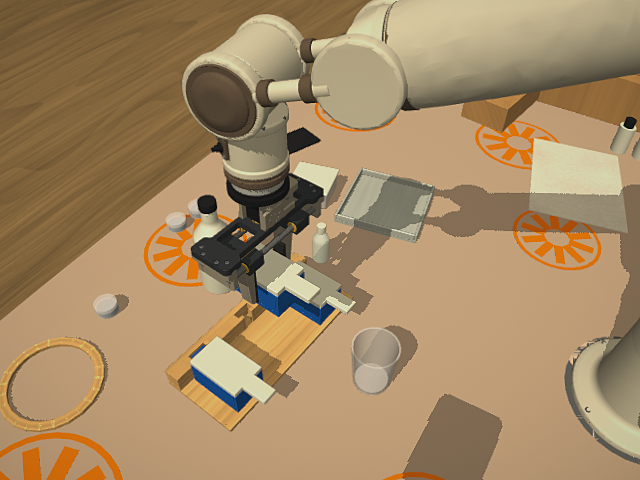

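The side view shows the case lifted clear and level, with the lid shut and the other two cases seated. I'll carry it over the tray.

Call:
jog_arm([
  {"linear": [-0.001, -0.012, 0], "roll": -0.01, "gripper": 50},
  {"linear": [-0.002, -0.035, 0], "roll": -0.03, "gripper": 50},
  {"linear": [-0.004, -0.065, 0], "roll": -0.05, "gripper": 50},
  {"linear": [-0.006, -0.097, 0], "roll": -0.07, "gripper": 50},
  {"linear": [-0.008, -0.13, 0], "roll": -0.09, "gripper": 50},
  {"linear": [-0.01, -0.163, 0], "roll": -0.11, "gripper": 50},
  {"linear": [-0.012, -0.196, 0], "roll": -0.13, "gripper": 50},
  {"linear": [-0.014, -0.229, 0], "roll": -0.15, "gripper": 50},
  {"linear": [-0.016, -0.262, 0], "roll": -0.17, "gripper": 50},
  {"linear": [-0.018, -0.295, 0], "roll": -0.19, "gripper": 50},
  {"linear": [-0.02, -0.328, 0], "roll": -0.21, "gripper": 50},
  {"linear": [-0.022, -0.358, 0], "roll": -0.235, "gripper": 50},
  {"linear": [-0.0225, -0.382, 0], "roll": -0.255, "gripper": 50},
  {"linear": [-0.0225, -0.398, 0], "roll": -0.27, "gripper": 50},
  {"linear": [-0.0225, -0.405, 0], "roll": -0.273, "gripper": 50},
  {"linear": [-0.0225, -0.405, 0], "roll": -0.273, "gripper": 50},
  {"linear": [-0.0225, -0.405, 0], "roll": -0.273, "gripper": 50},
  {"linear": [-0.0225, -0.405, 0], "roll": -0.273, "gripper": 50},
])

```text
t: 18.57
tool_pos: [0.5305, -0.1986, 0.3345]
orientation: [-0.084, 0.996, 0.001, -0.0]
ft_force: [0.5, -0.1, -5.2]
gripper_width: 0.058
gripper_force: 25.0
```

```bash
python3 - <<'E'
from h import *
y=np.radians(9.58)
t=np.array([.539,-.1985])- .009*np.array([np.cos(y),np.sin(y)])
s=arm.state();print(s['t'],s['gripper_width'],s['ft_force'],delta([*t,.033],y),s['tool_pos'])
# underside height of blue body from side view
im=arm.get_image('side');P=pts(im);h=cv2.cvtColor(im['color'],cv2.COLOR_RGB2HSV)
m=(abs(h[...,0].astype(int)-112)<14)&(h[...,1]>140)&(P[...,1]<-.1)&(P[...,2]>.05)
print(m.sum(),np.percentile(P[m][:,2],[.5,3,50,99]),np.percentile(P[m],[2,98],axis=0).round(3))
E
```

```text
18.5667 0.057984607000311016 [ 0.48428492 -0.1136241  -5.24998541] (array([ 0.0005, -0.0015,  0.1305]), np.float64(0.0008)) [ 0.53045484 -0.19858318  0.33452702]
830 [0.13621084 0.13863628 0.1584598  0.24910964] [[ 0.48  -0.214  0.138]
 [ 0.586 -0.164  0.18 ]]
```

Call:
jog_arm([
  {"linear": [0, -0.001, 0.015], "roll": 0, "gripper": 50},
  {"linear": [0, -0.001, 0.035], "roll": 0, "gripper": 50},
  {"linear": [0, -0.001, 0.055], "roll": 0, "gripper": 50},
  {"linear": [0, -0.001, 0.075], "roll": 0, "gripper": 50},
  {"linear": [0, -0.001, 0.092], "roll": 0, "gripper": 50},
  {"linear": [0, -0.001, 0.105], "roll": 0, "gripper": 50},
  {"linear": [0, -0.001, 0.113], "roll": 0, "gripper": 50},
  {"linear": [0, -0.001, 0.119], "roll": 0, "gripper": 50},
  {"linear": [0, -0.001, 0.123], "roll": 0, "gripper": 50},
  {"linear": [0, -0.001, 0.126], "roll": 0, "gripper": 50},
  {"linear": [0, -0.001, 0.126], "roll": 0, "gripper": 50},
  {"linear": [0, -0.001, 0.126], "roll": 0, "gripper": 50},
])

```text
t: 19.62
tool_pos: [0.5309, -0.201, 0.2098]
orientation: [-0.083, 0.997, -0.0, 0.0]
ft_force: [0.5, -0.3, -4.5]
gripper_width: 0.0579
gripper_force: 25.0
```

Call:
jog_arm([
  {"linear": [0, 0, 0.001], "roll": 0, "gripper": 50},
  {"linear": [0, 0, 0.002], "roll": 0, "gripper": 50},
  {"linear": [0, 0, 0.003], "roll": 0, "gripper": 50},
  {"linear": [0, 0, 0.003], "roll": 0, "gripper": 50},
])

```text
t: 19.95
tool_pos: [0.5306, -0.2008, 0.2062]
orientation: [-0.083, 0.997, 0.0, -0.0]
ft_force: [-0.5, 1.0, -4.4]
gripper_width: 0.058
gripper_force: 25.0
```

Not in contact yet, so I go on in small steps.

Call:
jog_arm([
  {"linear": [0, 0, 0.0005], "roll": 0, "gripper": 50},
  {"linear": [0, 0, 0.001], "roll": 0, "gripper": 50},
  {"linear": [0, 0, 0.0015], "roll": 0, "gripper": 50},
  {"linear": [0, 0, 0.0015], "roll": 0, "gripper": 50},
])

```text
t: 20.28
tool_pos: [0.5306, -0.2007, 0.2046]
orientation: [-0.084, 0.997, 0.0, -0.0]
ft_force: [-0.6, 0.9, -5.1]
gripper_width: 0.0576
gripper_force: 25.0
```

Call:
jog_arm([
  {"linear": [0, 0, 0.0005], "roll": 0, "gripper": 50},
  {"linear": [0, 0, 0.001], "roll": 0, "gripper": 50},
  {"linear": [0, 0, 0.001], "roll": 0, "gripper": 50},
])

```text
t: 20.53
tool_pos: [0.5307, -0.2009, 0.2041]
orientation: [-0.084, 0.997, -0.0, -0.0]
ft_force: [-2.3, 0.0, -1.0]
gripper_width: 0.058
gripper_force: 25.0
```

Contact has started, with the load dropping from 5.1 to 1.0 N. One more small step, then release.

Call:
jog_arm([
  {"linear": [0, 0, 0.0005], "roll": 0, "gripper": 50},
  {"linear": [0, 0, 0.0005], "roll": 0, "gripper": 50},
  {"linear": [0, 0, 0.0005], "roll": 0, "gripper": 82},
  {"linear": [0, 0, 0.0005], "roll": 0, "gripper": 82},
  {"linear": [0, 0, 0.0005], "roll": 0, "gripper": 82},
  {"linear": [0, 0, 0.0005], "roll": 0, "gripper": 82},
  {"linear": [0, 0, 0.0005], "roll": 0, "gripper": 82},
  {"linear": [0, 0, -0.02], "roll": 0, "gripper": 82},
  {"linear": [0, 0, -0.05], "roll": 0, "gripper": 82},
  {"linear": [0, 0, -0.085], "roll": 0, "gripper": 82},
  {"linear": [0, 0, -0.12], "roll": 0, "gripper": 82},
  {"linear": [0, 0, -0.15], "roll": 0, "gripper": 82},
  {"linear": [0, 0, -0.18], "roll": 0, "gripper": 82},
  {"linear": [0, 0, -0.18], "roll": 0, "gripper": 82},
])

```text
t: 21.7
tool_pos: [0.5321, -0.2016, 0.3913]
orientation: [-0.084, 0.996, -0.004, 0.005]
ft_force: [0.2, -0.8, 0.9]
gripper_width: 0.0757
gripper_force: 0.0
```

```bash
python3 - <<'E'
from h import *
im=arm.get_image('side');cv2.imwrite('pics/s5.png',im['color'][...,::-1])
P=pts(im);c=im['color'].astype(int)
m=(P[...,1]<-.14)&(P[...,1]>-.26)&(P[...,0]>.43)&(P[...,0]<.62)&(P[...,2]>.045)&(P[...,2]<.075)&(c.min(-1)>100)
A=np.c_[P[m][:,:2],np.ones(m.sum())];print(m.sum(),np.linalg.lstsq(A,P[m][:,2],rcond=None)[0],np.median(P[m],0),arm.state()['t'])
w=arm.get_image('wrist');cv2.imwrite('pics/w5.png',w['color'][...,::-1])
E
```

```text
1150 [ 0.01477446 -0.05201479  0.03978316] [ 0.51612947 -0.20153911  0.05838815] 21.75
```

View pics/s5.png

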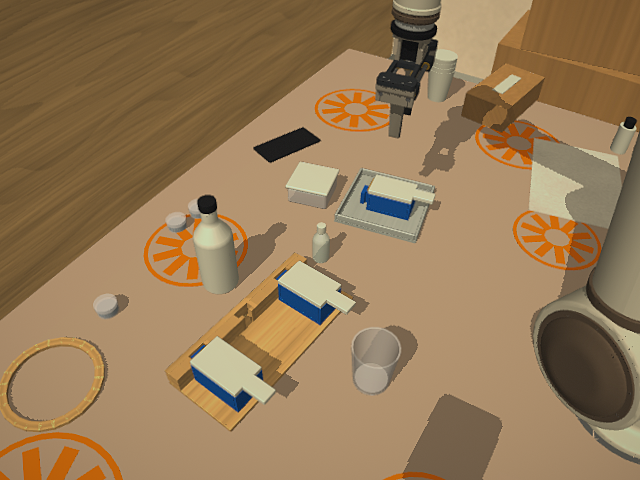

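View pics/w5.png

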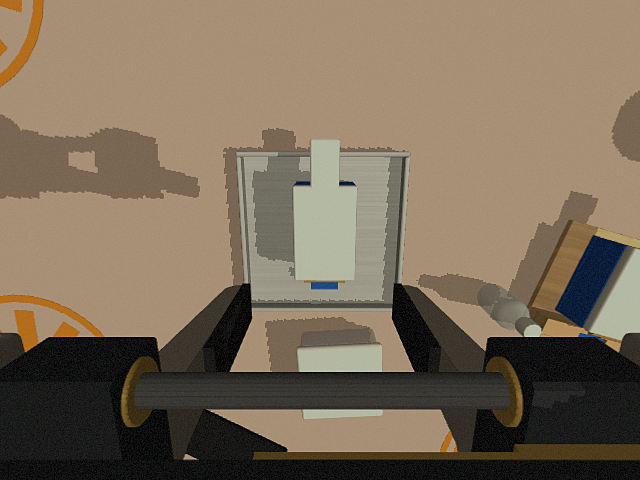

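The stiff case stands flat and shut in the middle of the tray, at (325,230) in the wrist view. The two good cases are shut in their seats, the bystanders have not moved, and the gripper is clear.

```bash
python3 -c "
from station import arm
print(arm.sign_off())"
```

```text
the job is handed in; nothing more can be done
None
```

I checked all three cases left to right: only the middle lid was stiff, so I shut it and set that case flat in the tray, the left and right cases are shut in their seats, and the job was handed in at about 22 s (no verdict returned).

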